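# Open the spring gate of the rotor store and hold it wide

## Robot

A 7-joint arm with a two-finger parallel gripper is mounted at the origin on a cart in front of the work surface, level with it; the furniture and walls round the work are solid. World frame = base frame: x ahead of the robot, y to its left, z up, the work surface at z = 0. Lengths are in m, angles in rad, forces in N, time in s.
With the tool pointing down it reaches from about 0.4 to 0.925 m from the base axis. Payload 4.1 kg.
Tool frame: the origin (TCP) lies between the finger pads; the fingertips stand 17 mm ahead of it and the grasp point (between the pads) lies 2 mm behind it; z points along the fingers, y is the line along which they close (so a half turn about z gives the same grasp; the last joint's range is limited). The gripper opens to 85 mm and grips with 20 to 120 N. Pads are 22 mm wide; open, the fingers measure 114 mm over their backs; the gripper's body (76 mm by 85 mm) begins 54 mm behind the grasp point. The pads swing forward as they close: fully open they stand 13 mm farther back than shut.
Start: joints at [-1.378, 0.398, 0.045, 1.537, -0.019, 1.207, -0.051], TCP at [0.187, 0.623, 0.248] pointing down, gripper open.
Joint ranges: [-2.82, 2.82], [-0.49, 2.23], [-1.37, 1.46], [0, 2.46], [-1.36, 4.5], [0.23, 2], [-2.94, 2.94]. Speed limits (rad/s): [2.57, 2.57, 3.14, 3.14, 3.14, 3.14, 3.14].

## Interface

Orientations are given as a 3x3 rotation matrix whose columns are the frame's x, y, z axes.
In Python, from bench import get_state, optics, workorder gives the robot as it stands.
- The arm moves only by the tool handwheel, called after ">>>" by a JSON object that holds its "name" and its "arguments". Schema: {"type":"object","properties":{"moves":{"type":"array","items":{"type":"number"},"minItems":7,"maxItems":84},"only":{"type":"string"},"quiet":{"type":"boolean"},"lines":{"type":"string"}},"required":["moves"],"additionalProperties":false}. moves is one flat list of numbers that holds 1 to 12 rows one after another, with no inner brackets; each row has 7 numbers: the finger opening in m, then dx, dy, dz in parts of the range, where 1.0 means 0.6 m, then a rotation vector rx, ry, rz in fractions of the full range, 1 being 120 degrees; each row is the pose to reach, as a shift and turn from the pose commanded when the call began, along the tool's axes at that moment; what a row does not reach only later rows make up. A row lasts 1/12 s, in which the tool goes at most 0.0417 m and 0.125 rad, less where a joint would pass 70% of its speed; a pose out of reach is approached as far as the arm can. The fingers move at their own pace and stop on an object; the grip force is fixed at half the most. Time passes only in rows, so rows that do not move let the fingers close. The tool returns the time, the measured TCP pose, the force, the opening and the grip force at its end. only (a regular expression) keeps the lines of the reply that match it, lines (a string "A,B") keeps lines A to B, and quiet returns only ok. A shift or turn number past 1, either way, is cut back to 1. Input that does not fit is refused with a message, and nothing moves.
- get_state(): the state, without advancing time (a new reading comes with each control period).
- optics.get_image(name): name is "side" or "top"; returns a dict with "frame" (400x640x3 uint8, red, green, blue), "range_z" (400x640 float32, m along the optical axis (not along the pixel's ray), 0 where there is no reading), "fx", "fy", "cx", "cy" (pixels), "R" (3x3) and "t" (3): a world point X has camera coordinates R X + t. Camera axes: x right, y down, z forward; pixel columns grow to the right and rows downward; lengths in m; the calibration is good to about 2 mm. A picture is of the moment at which its call begins.
- workorder.hand_in(): hands the job in; it is judged then, once.
The state is a dict: "time": time; "joint_pos": joint angles; "qvel": joint speeds; "effort": joint torques, N m; "position": TCP position; "eef_rot": TCP orientation; "wrist_force": force on the tool from outside, world axes, zero at the start; "ft_torque": the same for the moment, N m; "finger_gap": finger opening in m; "finger_force": force on a finger pad.
Only numpy, scipy, OpenCV 4.12 (cv2) and the standard library are available. Lean on these libraries where they do the work, as an engineer would, in place of code of your own. Each camera call takes 0.05 s, during which the arm holds its last target. There are 200 camera calls.

## Task

Open the wire gate of the small rotor store so that someone can reach in. First press the push catch on top of the gate fully in by squeezing it against its housing, then squeeze the two upright blades of the handle together to draw the bolt, swing the gate out past its detent until it is wide open (at least 70 degrees) and hold it there. The gate springs back by itself, so finish while your fingers still hold it wide and still; leave the dish, tape roll, loose rotor and marker where they are.

Things in the scene. Friction and masses are not known exactly. Their poses are not given: they have to be found in the camera images.
- store: rotor store: fixed grey sheet-metal cage, 190 mm deep (x), 250 wide (y), clear roof 73 mm high. Origin: centre of its underside, on the bench; x points into the cage, away from the gate; y to the hinge side; z up. The gate closes its front, at x = -98 mm. Bolt keeper at y = -114 mm, up to 101 mm high; detent housing at y = 135 to 160 mm, up to 95 mm high.
- gate (a joint): opening angle in rad: 0 shut, 1.45 stop; the free end swings out of the cage, clockwise from above. Shut fast until the bolt is drawn. A closing spring pulls 0.09 N m at 0, 0.35 at 1.45 (2 N at the handle). A spring detent resists from about 0.2 to 0.6 rad (in all about 4 N at the handle); let go beyond it, the gate springs back to about 0.9 rad. Wide open is 1.22 (70 degrees) or more.
- gate_hinge (a point): point on the gate's vertical hinge axis, 85 mm above the bench. Its axes are the gate's and turn with it: y points along the gate from its free end to the hinge, x is the gate's normal, into the cage when shut, z up (shut: the store's axes). The wire gate is 200 mm long from this axis, 10 mm thick; its top rail is 85 mm above the bench.
- push_catch (a joint): travel in m: 0 out, 0.013 fully in; starts between 0 and 0.003. Slides along the gate's +x (towards the cage) against 4 N of friction and stays where it is pushed. Until it is about 8 mm in, its key stands behind the bolt's rod and the bolt cannot be drawn.
- push_catch_grip (a point): on the gate's mid-plane, 55 mm from the hinge axis, 105 mm above the bench, gate's axes. Steel button 22 mm wide, 87 to 121 mm above the bench, in front (-x) of a black housing 28 mm wide, 125 mm high, on the top rail. From this point: housing's rear face x = +12.5 mm; button's front x = -25 mm out, -12 mm in. Squeeze along x, one finger behind the housing (over the roof).
- bolt (a joint): travel in m: 0 out, in its keeper; 0.012 fully drawn; free of the keeper from about 8 mm. Slides along the gate's +y together with the steel blade of the handle; its spring pushes back with 3.5 N at 0, 7.7 N at 0.012. Once the gate has left the keeper the bolt may spring out again.
- handle_grip (a point): on the gate's mid-plane, 160.5 mm from the hinge axis, 125 mm above the bench, gate's axes: middle of the squeezed handle. Two upright blades 22 mm wide (x), 7 thick, up to 145 mm high: outer face of the fixed black one at y = +17.5 mm, of the bolt's steel one at y = -29.5 (bolt out) or -17.5 mm (drawn). Squeeze along y; keep fingertips over 100 mm high: rod below.
- dish: bystander: round aluminium parts dish, 70 mm across, 16 mm high, loose; origin at its underside's centre
- tape: bystander: roll of tan tape lying flat, 96 mm across, 25 mm high, loose; origin at its underside's centre
- spare_rotor: bystander: small black rotor, 28 mm across, 14 mm high, loose on the bench; origin at its underside's centre
- pen: bystander: white and black marker pen lying down, 129 mm long (along its y), 15 mm thick, loose; origin at its underside's centre

How it is judged:
On the way, in this order (a step that is already met when the one before it is completed fails the run):
1. the push catch is pressed in while the gate is still shut and the bolt still out (value of joint push_catch above 0.0095 m and value of joint bolt below 0.004 m and value of joint gate below 0.06 rad), for 0.1 s.
2. the bolt is drawn by squeezing the handle (value of joint bolt above 0.008 m and value of joint push_catch above 0.0085 m), for 0.05 s.
3. the gate is past its detent (value of joint gate above 0.8 rad), for 0.1 s.
At the end, for the whole second after the job is handed in: the gate stands at 1.2 rad or more, still (under 0.1 rad/s), the fingers are touching it with more than 0.5 N, and the push catch is still in (8.5 mm or more) (value of joint gate above 1.2 rad and velocity of joint gate between -0.1 and 0.1 rad/s and contact force between the fingers and gate above 0.5 N and value of joint push_catch above 0.0085 m); the arm keeps its last pose, push and grip.
It fails at once if the dish is moved by more than 20 mm (distance of dish from where it was at the start of the episode above 0.02 m).
It fails at once if the tape roll is moved by more than 20 mm (distance of tape from where it was at the start of the episode above 0.02 m).
It fails at once if the loose rotor is moved by more than 20 mm (distance of spare_rotor from where it was at the start of the episode above 0.02 m).
It fails at once if the marker is moved by more than 20 mm (distance of pen from where it was at the start of the episode above 0.02 m).
It also fails if it takes over 51 s, if anything falls off the work surface, if the arm or the gripper's body presses on something with over 40 N, if the wrist force passes 120 N, or if a joint passes its speed limit or range.

## Working session

There is one attempt and no reset: what is moved stays moved. The work goes in short steps, Python scripts to look and compute and a tool call to move; the robot and the scene stay as the last step left them, time stands still between calls to the robot, and variables do not carry over. Pictures are saved under pics/ and viewed, at most 10 in all, crops included, and the job is handed in when it is done.

```bash
mkdir -p pics; ls; python3 - <<'E'
from bench import get_state, optics, workorder
import cv2, numpy as np
s=get_state()
for k in s: print(k, np.round(s[k],3).tolist())
for n in ("side","top"):
    im=optics.get_image(n); np.savez(f"pics/{n}0.npz",**im)
    cv2.imwrite(f"pics/{n}0.png",im["frame"][:,:,::-1])
    print(n,im["fx"],im["fy"],im["cx"],im["cy"],np.round(im["R"],3).tolist(),np.round(im["t"],3).tolist())
E
```

```text
pics
time 0.0
joint_pos [-1.378, 0.399, 0.045, 1.538, -0.019, 1.207, -0.051]
qvel [0.0, 0.001, -0.001, 0.002, -0.001, -0.001, -0.001]
effort [-0.0, -47.513, 1.365, -25.422, 0.011, 0.009, -0.0]
position [0.187, 0.622, 0.247]
eef_rot [[-0.958, 0.288, -0.0], [0.288, 0.958, -0.002], [-0.0, -0.002, -1.0]]
wrist_force [0.286, 0.872, -0.196]
ft_torque [-0.02, 0.003, -0.018]
finger_force 0.0
finger_gap 0.085
side 395.7148135161457 395.7148135161457 315.8841936505313 200.4617538214987 [[-0.975, -0.224, 0.002], [-0.081, 0.349, -0.934], [0.208, -0.91, -0.358]] [0.538, 0.144, 0.779]
top 486.3483887289436 486.3483887289436 330.4274563620795 199.7055502241063 [[0.015, -1.0, 0.022], [-0.996, -0.017, -0.089], [0.09, -0.02, -0.996]] [-0.037, 0.543, 1.185]
```

View pics/side0.png

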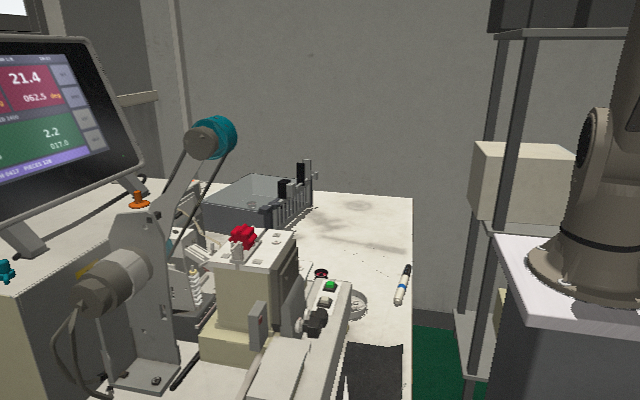

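View pics/top0.png

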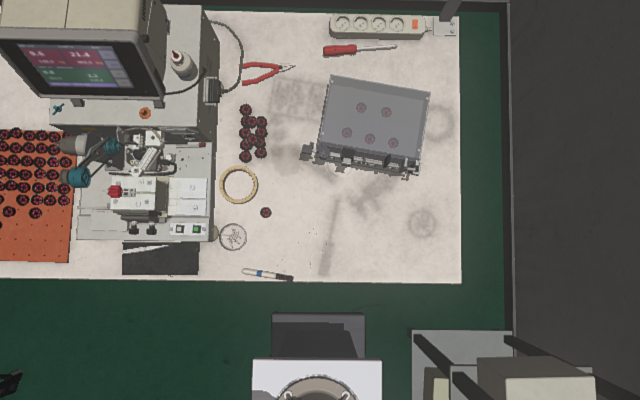

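The side view shows the cage at about (250,200), with the catch housing at (284,188) and the handle blades at (300,172). The top view shows the cage at (317-431, 75-175) with its gate on the robot side (hinge left, free end right), the tape at (239,184), dish at (232,236), loose rotor at (265,212) and pen at (268,274).

```bash
cat > h.py <<'E'
import numpy as np, cv2
def cloud(im):
    d=im["range_z"]; v,u=np.indices(d.shape)
    P=np.stack([(u-im["cx"])/im["fx"]*d,(v-im["cy"])/im["fy"]*d,d],-1)
    W=(P-im["t"])@im["R"]; W[d<=0]=np.nan
    return W
def proj(im,X):
    c=im["R"]@X+im["t"]; return im["fx"]*c[0]/c[2]+im["cx"],im["fy"]*c[1]/c[2]+im["cy"]
E
python3 - <<'E'
from h import *
im=dict(np.load("pics/top0.npz")); W=cloud(im)
box=(slice(60,190),slice(290,445))
w=W[box].reshape(-1,3); w=w[~np.isnan(w[:,0])]
print(np.histogram(w[:,2],bins=np.arange(-.01,.16,.01)))
r=w[(w[:,2]>.05)&(w[:,2]<.16)]
roof=w[(w[:,2]>.06)&(w[:,2]<.08)]
for lo,hi in((.06,.08),(.04,.16)):
    q=w[(w[:,2]>lo)&(w[:,2]<hi)][:,:2]
    print(cv2.minAreaRect((q*1000).astype(np.float32)))
hi=w[w[:,2]>.09]; print(np.round(hi[np.argsort(hi[:,1])][::3],3).tolist())
s=dict(np.load("pics/side0.npz")); Ws=cloud(s); b=Ws[150:230,200:330].reshape(-1,3); b=b[(b[:,2]>.1)&(b[:,0]>.4)]
print(len(b),np.round(b[np.argsort(b[:,1])][::12],3).tolist())
cv2.imwrite("pics/c.png",np.hstack([cv2.resize(im["frame"][125:190,295:430,::-1],None,fx=5.9,fy=5.9,interpolation=2)]))
cv2.imwrite("pics/cs.png",cv2.resize(s["frame"][150:250,195:330,::-1],None,fx=5.9,fy=5.9,interpolation=2))
E
```

```text
(array([5693, 5671,  104,  177,   19,   15,   11,  675, 6731,  270,  343,
         85,   39,  164,   17,   62]), array([-0.01,  0.  ,  0.01,  0.02,  0.03,  0.04,  0.05,  0.06,  0.07,
        0.08,  0.09,  0.1 ,  0.11,  0.12,  0.13,  0.14,  0.15]))
((731.9696044921875, -120.48916625976562), (267.4911804199219, 204.38572692871094), 81.09451293945312)
((723.8170776367188, -110.75382995605469), (284.2249450683594, 223.42694091796875), 81.11707305908203)
[[0.627, -0.236, 0.1], [0.629, -0.235, 0.103], [0.63, -0.234, 0.097], [0.61, -0.234, 0.099], [0.603, -0.234, 0.101], [0.619, -0.233, 0.102], [0.617, -0.233, 0.104], [0.601, -0.232, 0.099], [0.615, -0.231, 0.101], [0.629, -0.231, 0.101], [0.609, -0.231, 0.09], [0.624, -0.23, 0.106], [0.634, -0.229, 0.099], [0.603, -0.229, 0.1], [0.605, -0.228, 0.104], [0.632, -0.227, 0.097], [0.634, -0.226, 0.101], [0.605, -0.226, 0.103], [0.63, -0.225, 0.095], [0.622, -0.225, 0.097], [0.624, -0.224, 0.103], [0.605, -0.223, 0.104], [0.615, -0.222, 0.097], [0.605, -0.222, 0.102], [0.611, -0.22, 0.096], [0.602, -0.219, 0.091], [0.613, -0.218, 0.097], [0.603,
[... 6432 characters left out ...]
[0.554, 0.443, 0.299], [0.55, 0.443, 0.301], [0.56, 0.443, 0.288], [0.545, 0.443, 0.313], [0.537, 0.444, 0.322], [0.549, 0.444, 0.306], [0.564, 0.444, 0.281], [0.568, 0.444, 0.274], [0.542, 0.444, 0.315], [0.564, 0.445, 0.28], [0.543, 0.445, 0.311], [0.544, 0.447, 0.32], [0.544, 0.448, 0.321], [0.539, 0.449, 0.325], [0.54, 0.45, 0.319], [0.535, 0.45, 0.325], [0.545, 0.45, 0.317], [0.544, 0.451, 0.318], [0.545, 0.451, 0.319], [0.537, 0.452, 0.322], [0.557, 0.456, 0.315], [0.537, 0.468, 0.33], [0.548, 0.469, 0.321], [0.542, 0.47, 0.327], [0.547, 0.471, 0.325], [0.544, 0.471, 0.328], [0.548, 0.471, 0.33], [0.543, 0.471, 0.326], [0.544, 0.471, 0.327], [0.54, 0.472, 0.329], [0.546, 0.474, 0.325]]
```

View pics/c.png

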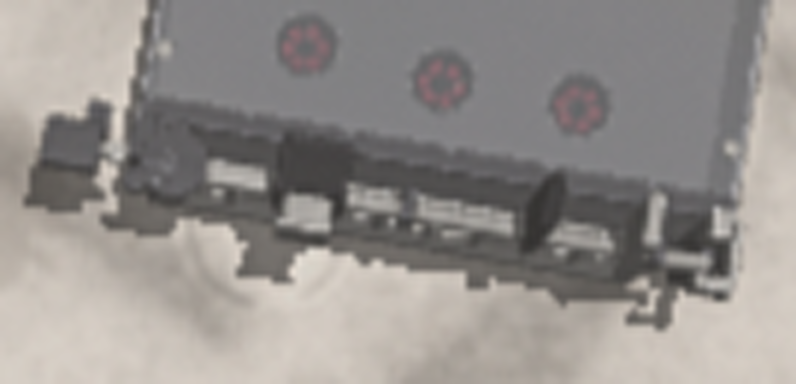

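View pics/cs.png

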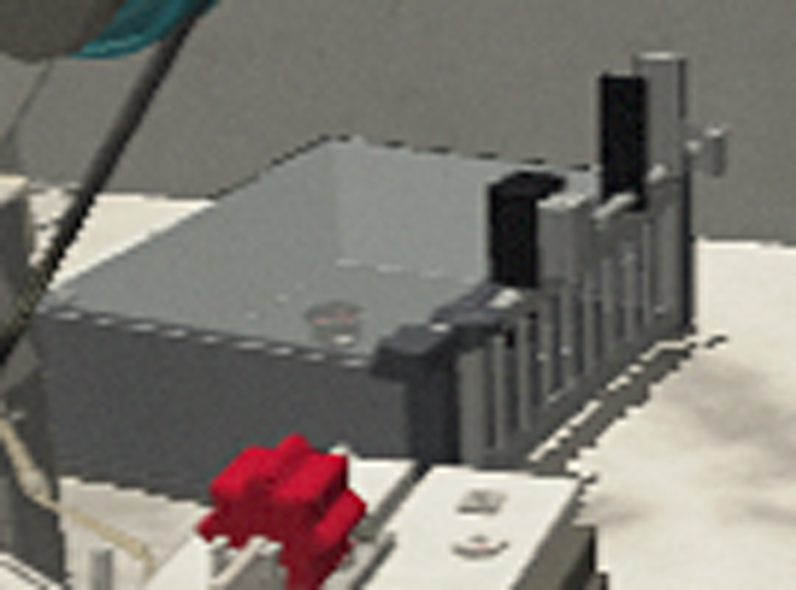

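The crops show the gate shut: steel button in front of the black housing, then the black blade and steel blade towards the free end. The store yaw is about -8.9°.

```bash
cat >> h.py <<'E'
A=np.deg2rad(-8.9); ex=np.array([np.cos(A),np.sin(A)]); ey=np.array([-ex[1],ex[0]])
def go(p,deg):
    """shift and turn in tool axes to TCP p, tool y at world heading deg, pointing down"""
    from bench import get_state
    from scipy.spatial.transform import Rotation as Ro
    s=get_state(); R=np.array(s["eef_rot"]); a=np.deg2rad(deg); y=np.array([np.cos(a),np.sin(a),0]); z=np.array([0,0,-1.])
    T=np.stack([np.cross(y,z),y,z],1)
    print("d",np.round(R.T@(np.array(p)-s["position"]),4),"r",np.round(Ro.from_matrix(R.T@T).as_rotvec(),4))
E
python3 - <<'E'
from h import *
hs=[];cs=[]
for n in("top","side"):
    W=cloud(dict(np.load(f"pics/{n}0.npz"))).reshape(-1,3)
    W=W[(W[:,0]>.58)&(W[:,0]<.7)&(W[:,1]>-.25)&(W[:,1]<.06)]
    g=np.c_[W[:,:2]@ex,W[:,:2]@ey,W[:,2]]
    b=g[g[:,2]>.138]; m=b[:,1]<(b[:,1].min()+b[:,1].max())/2
    c=g[(g[:,2]>.108)&(g[:,2]<.135)&(W[:,1]>-.1)]; ht=c[c[:,2]>.123]
    f=lambda q:np.round(np.percentile(q[:,:2],[2,50,98],axis=0),4).tolist()
    print(n,"steel",f(b[m]),"black",f(b[~m]),"catch",f(c),"housing",f(ht))
W=cloud(dict(np.load("pics/top0.npz"))).reshape(-1,3)
a=W[(W[:,0]>.1)&(W[:,0]<.5)&(abs(W[:,1])<.6)]
for x in np.arange(.1,.5,.1): print(x,[round(float(np.max(a[(a[:,0]>x)&(a[:,0]<x+.1)&(a[:,1]>y)&(a[:,1]<y+.1)][:,2],initial=-1)),2) for y in np.arange(-.3,.6,.1)])
go([.45,0,.38],-8.9)
E
```

```text
top steel [[0.6342, -0.0988], [0.6444, -0.0952], [0.6552, -0.0917]] black [[0.6344, -0.0588], [0.6445, -0.0552], [0.6545, -0.0518]] catch [[0.6211, 0.0228], [0.6399, 0.0356], [0.6565, 0.0489]] housing [[0.6255, 0.0228], [0.6449, 0.0353], [0.6564, 0.0488]]
side steel [[0.6336, -0.0948], [0.6438, -0.0914], [0.6552, -0.0881]] black [[0.6347, -0.0546], [0.6436, -0.0514], [0.6541, -0.0475]] catch [[0.6214, 0.0242], [0.6379, 0.0467], [0.6566, 0.0527]] housing [[0.6353, 0.0232], [0.646, 0.0398], [0.6567, 0.0518]]
0.1 [-0.73, 0.01, 0.02, 0.02, 0.01, -0.74, -0.73, -0.74, 0.34]
0.2 [-0.73, -0.74, -0.73, -0.73, -0.73, -0.73, -0.73, -0.74, -0.73]
0.30000000000000004 [0.01, 0.01, 0.01, 0.02, 0.02, 0.01, 0.01, 0.01, 0.01]
0.4 [0.01, 0.01, 0.01, 0.01, 0.02, 0.11, 0.2, 0.2, 0.12]
d [-0.431  -0.5203 -0.1317] r [-1.3000e-03  1.3000e-03  1.4344e+00]
```

Careful with the scale: shifts go in shares of 0.6 m and turns go in shares of 120 degrees. That gives: -0.31 m / 0.6 = -0.5167, -0.13 m / 0.6 = -0.2167, 1 rad / 2.0944 = 0.4775.

>>> {"name": "handwheel", "arguments": {"moves": [0.085, 0, 0, -0.0667, 0, 0, 0, 0.085, 0, 0, -0.1333, 0, 0, 0, 0.085, -0.05, -0.0667, -0.2, 0, 0, 0.0477, 0.085, -0.1, -0.1167, -0.2167, 0, 0, 0.0955, 0.085, -0.1333, -0.1667, -0.2167, 0, 0, 0.1432, 0.085, -0.175, -0.2167, -0.2167, 0, 0, 0.191, 0.085, -0.2167, -0.2667, -0.2167, 0, 0, 0.2387, 0.085, -0.2583, -0.3167, -0.2167, 0, 0, 0.2865, 0.085, -0.3, -0.3667, -0.2167, 0, 0, 0.3342, 0.085, -0.35, -0.4167, -0.2167, 0, 0, 0.382, 0.085, -0.3833, -0.4667, -0.2167, 0, 0, 0.4297, 0.085, -0.4333, -0.5167, -0.2167, 0, 0, 0.4775]}}

```text
time: 1.1
position: [0.3459, 0.2495, 0.378]
eef_rot: [[-0.271, 0.962, -0.001], [0.962, 0.271, 0.0], [0.0, -0.001, -1.0]]
wrist_force: [1.1, 0.1, -0.2]
finger_gap: 0.0851
finger_force: 0.0
```

```bash
python3 -c "
from h import *
go([.50,-.04,.36],-8.9)"
```

```text
d [-0.3204  0.0698  0.0178] r [-1.000e-03 -3.000e-04  4.303e-01]
```

In the tool's units: -0.32 m / 0.6 = -0.5333, -0.28 m / 0.6 = -0.4667, 0.43 rad / 2.0944 = 0.2053.

>>> {"name": "handwheel", "arguments": {"moves": [0.085, -0.0667, 0.0167, 0, 0, 0, 0.0286, 0.085, -0.1333, 0.0333, 0, 0, 0, 0.0573, 0.085, -0.2, 0.05, 0, 0, 0, 0.0859, 0.085, -0.2667, 0.0583, 0.0167, 0, 0, 0.1146, 0.085, -0.3333, 0.075, 0.0167, 0, 0, 0.1432, 0.085, -0.4, 0.0917, 0.0167, 0, 0, 0.1719, 0.085, -0.4667, 0.1, 0.03, 0, 0, 0.2053, 0.085, -0.5333, 0.1167, 0.03, 0, 0, 0.2053, 0.085, -0.5333, 0.1167, 0.03, 0, 0, 0.2053, 0.085, -0.5333, 0.1167, 0.03, 0, 0, 0.2053]}}

```text
time: 1.93
position: [0.5017, -0.039, 0.3598]
eef_rot: [[0.156, 0.988, -0.001], [0.988, -0.156, -0.001], [-0.002, -0.001, -1.0]]
wrist_force: [-0.3, 0.8, -0.2]
finger_gap: 0.0849
finger_force: 0.0
```

```bash
python3 -c "
from h import *
go([.6421,-.0626,.18],-8.9)"
```

```text
d [-0.0012  0.1425  0.1797] r [-0.0009  0.0015 -0.0014]
```

In the tool's units: 0.18 m / 0.6 = 0.3, 0.17 m / 0.6 = 0.2833.

>>> {"name": "handwheel", "arguments": {"moves": [0.085, 0, 0.05, 0.0333, 0, 0, 0, 0.085, 0, 0.1, 0.0667, 0, 0, 0, 0.085, 0, 0.15, 0.1, 0, 0, 0, 0.085, 0, 0.2, 0.1333, 0, 0, 0, 0.085, -0.0017, 0.2367, 0.1833, 0, 0, 0, 0.085, -0.0017, 0.2367, 0.2333, 0, 0, 0, 0.085, -0.0017, 0.2367, 0.2833, 0, 0, 0, 0.085, -0.0017, 0.2367, 0.3, 0, 0, 0, 0.085, -0.0017, 0.2367, 0.3, 0, 0, 0]}}

```text
time: 2.68
position: [0.6397, -0.0561, 0.1769]
eef_rot: [[0.148, 0.989, -0.007], [0.989, -0.148, 0.002], [0.001, -0.007, -1.0]]
wrist_force: [-1.2, 0.0, -0.2]
finger_gap: 0.085
finger_force: 0.0
```

```bash
python3 - <<'E'
from h import *
from bench import optics
go([.6421,-.0626,.106],-8.9)
im=optics.get_image("top"); s=optics.get_image("side")
cv2.imwrite("pics/p1.png",np.vstack([cv2.resize(im["frame"][100:190,290:430,::-1],(466,300)),cv2.resize(s["frame"][130:230,195:350,::-1],(466,300))]))
E
```

```text
d [-0.0061  0.0038  0.0709] r [-0.0071 -0.0007  0.0067]
```

View pics/p1.png

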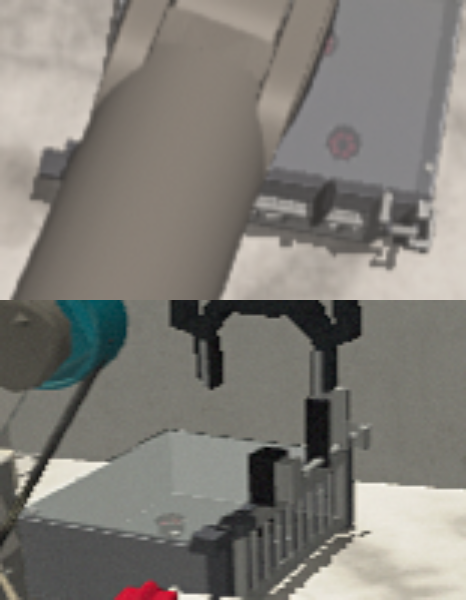

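The picture shows the open fingers above the catch, one on the roof side and one in front, still settling. I'll go down halfway and recheck.

>>> {"name": "handwheel", "arguments": {"moves": [0.085, -0.0017, 0, 0, 0, 0, 0, 0.085, -0.0017, 0, 0.0333, 0, 0, 0, 0.085, -0.0017, 0, 0.05, 0, 0, 0, 0.085, -0.0017, 0, 0.05, 0, 0, 0, 0.085, -0.0017, 0, 0.05, 0, 0, 0]}}

```text
time: 3.2
position: [0.6419, -0.0596, 0.1508]
eef_rot: [[0.15, 0.989, 0.0], [0.989, -0.15, 0.0], [0.0, 0.0, -1.0]]
wrist_force: [0.3, 0.3, 0.6]
finger_gap: 0.0848
finger_force: 0.0
```

```bash
python3 -c "
from h import *
go([.6421,-.0626,.106],-8.9)"
```

```text
d [-0.003   0.0007  0.0448] r [ 0.0002 -0.0004  0.0046]
```

In the tool's units: 0.045 m / 0.6 = 0.075, 0.03 m / 0.6 = 0.05, 0.004 rad / 2.0944 = 0.0019.

>>> {"name": "handwheel", "arguments": {"moves": [0.085, -0.0033, 0, 0.025, 0, 0, 0.0019, 0.085, -0.005, 0.0017, 0.05, 0, 0, 0.0019, 0.085, -0.005, 0.0017, 0.075, 0, 0, 0.0019, 0.085, -0.005, 0.0017, 0.075, 0, 0, 0.0019, 0.085, -0.005, 0.0017, 0.075, 0, 0, 0.0019]}}

```text
time: 3.62
position: [0.6419, -0.0628, 0.1048]
eef_rot: [[0.154, 0.988, -0.002], [0.988, -0.154, 0.0], [-0.0, -0.002, -1.0]]
wrist_force: [0.2, -0.8, 0.5]
finger_gap: 0.0849
finger_force: 0.0
```

```bash
python3 - <<'E'
from h import *
from bench import optics
go([.6421,-.0626,.106],-8.9)
s=optics.get_image("side")
cv2.imwrite("pics/p2.png",cv2.resize(s["frame"][130:230,215:335,::-1],(600,500)))
E
```

```text
d [ 0.0002  0.0001 -0.0012] r [-0.0015  0.0001  0.0005]
```

View pics/p2.png

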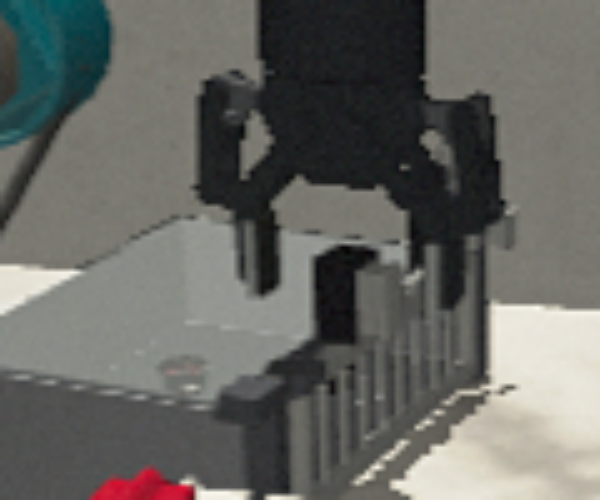

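The fingers straddle the housing and button. Close.

>>> {"name": "handwheel", "arguments": {"moves": [0.05, 0, 0, 0, 0, 0, 0, 0.04, 0, 0, 0, 0, 0, 0, 0.03, 0, 0, 0, 0, 0, 0, 0.02, 0, 0, 0, 0, 0, 0, 0.015, 0, 0, 0, 0, 0, 0, 0.015, 0, 0, 0, 0, 0, 0, 0.015, 0, 0, 0, 0, 0, 0, 0.015, 0, 0, 0, 0, 0, 0, 0.015, 0, 0, 0, 0, 0, 0, 0.015, 0, 0, 0, 0, 0, 0]}}

```text
time: 4.5
position: [0.6432, -0.0631, 0.106]
eef_rot: [[0.154, 0.988, 0.002], [0.988, -0.154, -0.0], [0.0, 0.002, -1.0]]
wrist_force: [0.7, -0.5, 5.2]
finger_gap: 0.0232
finger_force: 62.4
```

In the tool's units: -0.11 m / 0.6 = -0.1833, -0.09 m / 0.6 = -0.15.

>>> {"name": "handwheel", "arguments": {"moves": [0.085, 0, 0, 0, 0, 0, 0, 0.085, 0, 0, 0, 0, 0, 0, 0.085, 0, 0, 0, 0, 0, 0, 0.085, 0, 0, 0, 0, 0, 0, 0.085, 0, 0, 0, 0, 0, 0, 0.085, 0, 0, -0.05, 0, 0, 0, 0.085, 0, 0, -0.1, 0, 0, 0, 0.085, 0, 0, -0.15, 0, 0, 0, 0.085, 0, 0, -0.1833, 0, 0, 0, 0.085, 0, 0, -0.1833, 0, 0, 0]}}

```text
time: 5.33
position: [0.6451, -0.0639, 0.2205]
eef_rot: [[0.154, 0.988, 0.009], [0.988, -0.154, -0.0], [0.001, 0.009, -1.0]]
wrist_force: [0.6, -0.9, -0.1]
finger_gap: 0.0852
finger_force: 0.0
```

```bash
python3 -c "
from h import *
go([.6258,-.1668,.2],81.1)"
```

```text
d [-0.1046 -0.0034  0.0204] r [ 0.0078  0.0063 -1.5706]
```

In the tool's units: -0.104 m / 0.6 = -0.1733, -0.09 m / 0.6 = -0.15, -1.44 rad / 2.0944 = -0.6875.

>>> {"name": "handwheel", "arguments": {"moves": [0.085, -0.0167, 0, 0, 0, 0, -0.0573, 0.085, -0.0333, 0, 0, 0, 0, -0.1146, 0.085, -0.05, 0, 0, 0, 0, -0.1719, 0.085, -0.0667, 0, 0, 0, 0, -0.2292, 0.085, -0.0833, 0, 0, 0, 0, -0.2865, 0.085, -0.1, 0, 0, 0, 0, -0.3438, 0.085, -0.1167, 0, 0, 0, 0, -0.4011, 0.085, -0.1333, -0.0033, 0, 0, 0, -0.4584, 0.085, -0.15, -0.005, 0, 0, 0, -0.5157, 0.085, -0.1733, -0.005, 0, 0, 0, -0.573, 0.085, -0.1733, -0.005, 0, 0, 0, -0.6303, 0.085, -0.1733, -0.005, 0, 0, 0, -0.6875]}}

```text
time: 6.33
position: [0.6224, -0.1666, 0.2143]
eef_rot: [[-0.96, 0.278, -0.001], [0.278, 0.96, -0.0], [0.001, -0.001, -1.0]]
wrist_force: [-0.5, -0.7, -0.1]
finger_gap: 0.0847
finger_force: 0.0
```

>>> {"name": "handwheel", "arguments": {"moves": [0.085, 0, 0, 0, 0, 0, -0.0573, 0.085, 0, 0, 0.0167, 0, 0, -0.0621, 0.085, 0, 0, 0.0333, 0, 0, -0.0621, 0.085, 0, 0, 0.0333, 0, 0, -0.0621, 0.085, 0, 0, 0.0333, 0, 0, -0.0621]}}

```text
time: 6.75
position: [0.6223, -0.1647, 0.1933]
eef_rot: [[-0.988, 0.157, -0.003], [0.157, 0.988, 0.001], [0.003, 0.0, -1.0]]
wrist_force: [-0.1, -0.4, -0.6]
finger_gap: 0.085
finger_force: 0.0
```

```bash
python3 - <<'E'
from h import *
from bench import optics
go([.6258,-.1668,.128],81.1)
s=optics.get_image("side")
W=cloud(s)[130:230,215:345].reshape(-1,3); W=W[(W[:,0]>.58)&(W[:,0]<.7)&(W[:,1]>-.1)&(W[:,1]<.06)&(W[:,2]>.09)&(W[:,2]<.135)]
print("catch front u",np.percentile(W[:,:2]@ex,[1,3,50,97,99]))
cv2.imwrite("pics/p3.png",cv2.resize(s["frame"][130:230,215:335,::-1],(600,500)))
E
```

```text
d [-0.004  -0.0015  0.0653] r [ 0.     -0.0035 -0.0019]
catch front u [0.63210745 0.6328323  0.64113123 0.65670126 0.65744844]
```

View pics/p3.png

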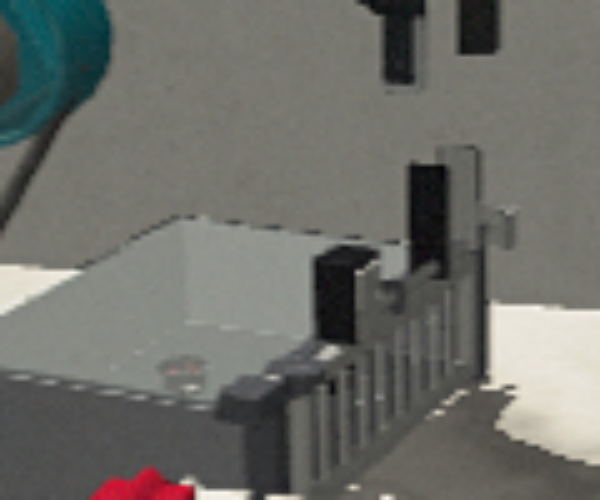

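The button is now flush-in: its front is at -12 mm, fully pressed. The fingers are above the blades, so I'll descend.

In the tool's units: 0.065 m / 0.6 = 0.1083, 0.055 m / 0.6 = 0.0917.

>>> {"name": "handwheel", "arguments": {"moves": [0.085, -0.0067, -0.0017, 0, 0, 0, 0, 0.085, -0.0067, -0.0017, 0.0333, 0, 0, 0, 0.085, -0.0067, -0.0017, 0.0667, 0, 0, 0, 0.085, -0.0067, -0.0017, 0.0917, 0, 0, 0, 0.085, -0.0067, -0.0017, 0.1083, 0, 0, 0, 0.085, -0.0067, -0.0017, 0.1083, 0, 0, 0, 0.085, -0.0067, -0.0017, 0.1083, 0, 0, 0]}}

```text
time: 7.38
position: [0.6274, -0.1669, 0.1304]
eef_rot: [[-0.988, 0.155, 0.0], [0.155, 0.988, -0.0], [-0.0, -0.0, -1.0]]
wrist_force: [1.0, -0.4, 0.2]
finger_gap: 0.0848
finger_force: 0.0
```

```bash
python3 -c "
from h import *
go([.6258,-.1668,.128],81.1)"
```

```text
d [ 0.0016 -0.0002  0.0024] r [-0.0001  0.     -0.0006]
```

>>> {"name": "handwheel", "arguments": {"moves": [0.055, 0.0017, 0, 0.0033, 0, 0, 0, 0.05, 0.0017, 0, 0.0033, 0, 0, 0, 0.04, 0.0017, 0, 0.0033, 0, 0, 0, 0.03, 0.0017, 0, 0.0033, 0, 0, 0, 0.025, 0.0017, 0, 0.0033, 0, 0, 0, 0.025, 0.0017, 0, 0.0033, 0, 0, 0, 0.025, 0.0017, 0, 0.0033, 0, 0, 0, 0.025, 0.0017, 0, 0.0033, 0, 0, 0, 0.025, 0.0017, 0, 0.0033, 0, 0, 0, 0.025, 0.0017, 0, 0.0033, 0, 0, 0]}}

```text
time: 8.22
position: [0.6273, -0.1679, 0.1308]
eef_rot: [[-0.988, 0.155, 0.003], [0.155, 0.988, -0.002], [-0.004, -0.001, -1.0]]
wrist_force: [-1.4, -1.4, 8.1]
finger_gap: 0.0337
finger_force: 60.7
```

```bash
python3 - <<'E'
from h import *
from bench import get_state
p=np.array(get_state()["position"][:2]); print(p@ex,p@ey)
h=p+.1605*ey; print("hinge",h)
# rows in tool axes (tool x=-ex, tool y=ey): p(th)
for th in np.arange(.1,1.41,.1):
    # clockwise turn of ey about hinge
    print(round(th,2), "dx %.4f dy %.4f rz %.2f"%(.1605*np.sin(th), .1605*(1-np.cos(th)), th))
E
```

```text
0.6456895771851819 -0.06883714066036313
hinge [ 0.65209658 -0.00933566]
0.1 dx 0.0160 dy 0.0008 rz 0.10
0.2 dx 0.0319 dy 0.0032 rz 0.20
0.3 dx 0.0474 dy 0.0072 rz 0.30
0.4 dx 0.0625 dy 0.0127 rz 0.40
0.5 dx 0.0769 dy 0.0196 rz 0.50
0.6 dx 0.0906 dy 0.0280 rz 0.60
0.7 dx 0.1034 dy 0.0377 rz 0.70
0.8 dx 0.1151 dy 0.0487 rz 0.80
0.9 dx 0.1257 dy 0.0607 rz 0.90
1.0 dx 0.1351 dy 0.0738 rz 1.00
1.1 dx 0.1430 dy 0.0877 rz 1.10
1.2 dx 0.1496 dy 0.1023 rz 1.20
1.3 dx 0.1547 dy 0.1176 rz 1.30
1.4 dx 0.1582 dy 0.1332 rz 1.40
```

Bolt drawn (gap 33.7 mm). Swing the gate along its arc.

In the tool's units: 0.0474 m / 0.6 = 0.079, 0.04 m / 0.6 = 0.0667, 0.05 rad / 2.0944 = 0.0239.

>>> {"name": "handwheel", "arguments": {"moves": [0.025, 0.0067, 0, 0, 0, 0, 0.0119, 0.025, 0.0133, 0, 0, 0, 0, 0.0239, 0.025, 0.02, 0, 0, 0, 0, 0.0358, 0.025, 0.0267, 0.0017, 0, 0, 0, 0.0477, 0.025, 0.0333, 0.0017, 0, 0, 0, 0.0597, 0.025, 0.04, 0.0033, 0, 0, 0, 0.0716, 0.025, 0.0467, 0.0042, 0, 0, 0, 0.0836, 0.025, 0.0533, 0.005, 0, 0, 0, 0.0955, 0.025, 0.06, 0.0067, 0, 0, 0, 0.1074, 0.025, 0.0667, 0.0083, 0, 0, 0, 0.1194, 0.025, 0.079, 0.0117, 0, 0, 0, 0.1432, 0.025, 0.079, 0.0117, 0, 0, 0, 0.1432]}}

```text
time: 9.22
position: [0.5814, -0.1537, 0.1308]
eef_rot: [[-0.897, 0.441, 0.004], [0.441, 0.897, -0.002], [-0.005, -0.0, -1.0]]
wrist_force: [-0.0, -2.4, 5.8]
finger_gap: 0.0337
finger_force: 60.9
```

```bash
cat >> h.py <<'E'
def arc(ths,H=np.array([.6521,-.0093]),r=.1605):
    from bench import get_state
    s=get_state(); R=np.array(s["eef_rot"]); y=R[:2,1]; print("gate turn",A+np.pi/2-np.arctan2(y[1],y[0]),"radius",np.hypot(*(H-s["position"][:2])),"pos turn",A+np.pi/2-np.arctan2(*(H-s["position"][:2])[::-1]))
    for t in ths:
        a=A+np.pi/2-t; p=H-r*np.array([np.cos(a),np.sin(a)]); print(round(t,2)); go([p[0],p[1],s["position"][2]],np.rad2deg(a))
E
python3 -c "
from h import *
arc([.45,.6,.75,.9])"
```

```text
gate turn 0.3014607247405312 radius 0.1607818469670377 pos turn 0.30005114310918746
0.45
d [ 0.024   0.002  -0.0001] r [1.000e-04 4.800e-03 1.485e-01]
0.6
d [ 0.0474  0.0074 -0.0002] r [0.0005 0.0048 0.2985]
0.75
d [ 0.0698  0.0162 -0.0003] r [0.0008 0.0048 0.4485]
0.9
d [ 0.0907  0.0282 -0.0004] r [0.0012 0.0047 0.5985]
```

Tracking the arc well; continue with the same increments (relative arc identical).

In the tool's units: 0.0906 m / 0.6 = 0.151, 0.077 m / 0.6 = 0.1283, 0.6 rad / 2.0944 = 0.2865.

>>> {"name": "handwheel", "arguments": {"moves": [0.025, 0.0133, 0, 0, 0, 0, 0.0239, 0.025, 0.0267, 0.0017, 0, 0, 0, 0.0477, 0.025, 0.04, 0.0033, 0, 0, 0, 0.0716, 0.025, 0.0533, 0.005, 0, 0, 0, 0.0955, 0.025, 0.0667, 0.0083, 0, 0, 0, 0.1194, 0.025, 0.079, 0.0117, 0, 0, 0, 0.1432, 0.025, 0.0917, 0.0167, 0, 0, 0, 0.1671, 0.025, 0.1042, 0.0212, 0, 0, 0, 0.191, 0.025, 0.1167, 0.0267, 0, 0, 0, 0.2149, 0.025, 0.1283, 0.0327, 0, 0, 0, 0.2387, 0.025, 0.151, 0.0467, 0, 0, 0, 0.2865, 0.025, 0.151, 0.0467, 0, 0, 0, 0.2865]}}

```text
time: 10.22
position: [0.5115, -0.0878, 0.1308]
eef_rot: [[-0.49, 0.872, 0.002], [0.872, 0.49, -0.001], [-0.002, 0.001, -1.0]]
wrist_force: [-0.0, -5.5, 7.2]
finger_gap: 0.034
finger_force: 61.8
```

```bash
python3 -c "
from h import *
arc([1.1,1.2,1.36])"
```

```text
gate turn 0.9038334201520674 radius 0.1610381059891343 pos turn 0.9061011654752563
1.1
d [ 0.0309  0.0036 -0.    ] r [0.0013 0.0014 0.1962]
1.2
d [ 0.0465  0.0075 -0.0001] r [0.0014 0.0013 0.2962]
1.36
d [ 0.0703  0.0169 -0.0001] r [0.0015 0.0012 0.4562]
```

In the tool's units: 0.07 m / 0.6 = 0.1167, 0.0625 m / 0.6 = 0.1042, 0.45 rad / 2.0944 = 0.2149.

>>> {"name": "handwheel", "arguments": {"moves": [0.025, 0.0133, 0, 0, 0, 0, 0.0239, 0.025, 0.0267, 0.0017, 0, 0, 0, 0.0477, 0.025, 0.04, 0.0033, 0, 0, 0, 0.0716, 0.025, 0.0533, 0.0058, 0, 0, 0, 0.0955, 0.025, 0.0667, 0.0083, 0, 0, 0, 0.1194, 0.025, 0.0783, 0.0125, 0, 0, 0, 0.1432, 0.025, 0.0917, 0.0167, 0, 0, 0, 0.1671, 0.025, 0.1042, 0.0217, 0, 0, 0, 0.191, 0.025, 0.1167, 0.0275, 0, 0, 0, 0.2149, 0.025, 0.1167, 0.0275, 0, 0, 0, 0.2149, 0.025, 0.1167, 0.0275, 0, 0, 0, 0.2149, 0.025, 0.1167, 0.0275, 0, 0, 0, 0.2149]}}

```text
time: 11.22
position: [0.4913, -0.0201, 0.1307]
eef_rot: [[-0.064, 0.998, -0.0], [0.998, 0.064, 0.0], [0.0, -0.0, -1.0]]
wrist_force: [-5.2, -3.7, 18.7]
finger_gap: 0.0339
finger_force: 61.7
```

>>> {"name": "handwheel", "arguments": {"moves": [0.025, 0, 0, 0, 0, 0, 0, 0.025, 0, 0, 0, 0, 0, 0, 0.025, 0, 0, 0, 0, 0, 0, 0.025, 0, 0, 0, 0, 0, 0, 0.025, 0, 0, 0, 0, 0, 0, 0.025, 0, 0, 0, 0, 0, 0]}}

```text
time: 11.72
position: [0.4914, -0.0201, 0.1307]
eef_rot: [[-0.063, 0.998, -0.0], [0.998, 0.063, 0.0], [0.0, -0.0, -1.0]]
wrist_force: [-4.1, -4.2, 18.0]
finger_gap: 0.0334
finger_force: 61.7
```

```bash
python3 - <<'E'
from h import *
from bench import optics
arc([1.36])
im=optics.get_image("top"); s=optics.get_image("side")
cv2.imwrite("pics/p4.png",np.vstack([cv2.resize(im["frame"][60:290,215:450,::-1],(460,300)),cv2.resize(s["frame"][130:290,215:435,::-1],(460,300))]))
E
```

```text
gate turn 1.351989011203873 radius 0.1610993669117811 pos turn 1.3483875688437739
1.36
d [0.0019 0.0006 0.    ] r [-0.0003 -0.0002  0.008 ]
```

View pics/p4.png

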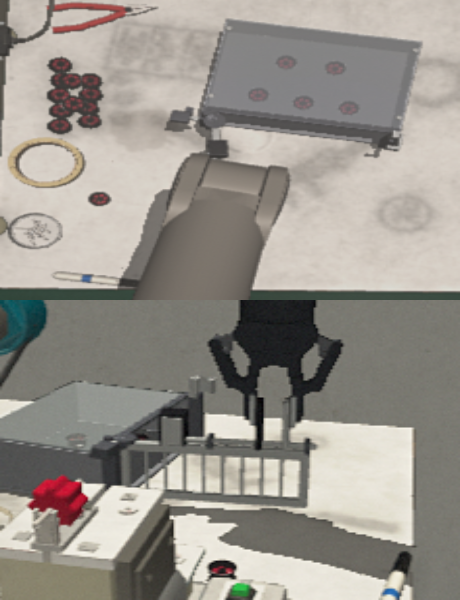

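The gate stands wide open, about 1.35 rad, held by its blades. The catch is in and the loose items are where they were, so I'll hand in.

```bash
python3 -c "
from bench import workorder
print(workorder.hand_in())"
```

```text
the job is handed in; nothing more can be done
None
```

I pressed the push catch in, drew the bolt, and swung the gate to about 1.35 rad (about 77°). I handed the job in with the fingers still holding the gate open; no verdict came back.

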